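# Close the loaded tray of a curing box and start its bay

## Robot

A 6-joint arm with a two-finger parallel gripper is mounted at the origin on the work surface. World frame = base frame: x ahead of the robot, y to its left, z up, the work surface at z = 0. Lengths are in mm, angles in degrees, forces in N, time in s.
With the tool pointing down it reaches from about 300 to 875 mm from the base axis. Payload 6.4 kg.
Tool frame: the origin (TCP) lies between the finger pads; the fingertips stand 14 mm ahead of it and the grasp point (between the pads) lies 5 mm behind it (arm.finger_overhang is the distance from the TCP to the fingertips, in mm); z points along the fingers, y is the line along which they close (so a half turn about z gives the same grasp; the last joint's range is limited). The gripper opens to 88 mm and grips with 3 to 60 N. Pads are 18 mm wide; open, the fingers measure 123 mm over their backs; the gripper's body (75 mm by 187 mm) begins 45 mm behind the grasp point.
Start: joints at [-87.565, 10.359, 92.074, -0, 77.567, -11.82], TCP at [141.604, -557.306, 252.714] pointing down, gripper open.
Joint ranges: [-171.53, 171.53], [-51.25, 118.39], [17.06, 147.69], [-65.23, 245.23], [0, 150.52], [-178.68, 178.68]. Speed limits (degrees/s): [147.25, 147.25, 172.46, 180, 180, 180].

## Interface

Orientations are given as a 3x3 rotation matrix whose columns are the frame's x, y, z axes.
In Python, from plant import arm, status, cams, finder gives the robot as it stands. Calls block until the motion is done:
- arm.goto(position, orientation): joint-space move of the TCP to a pose.
- arm.move_linear(position, vel=150, frame=None, max_force=None): straight line of the TCP; frame=None keeps the orientation; vel is the mean speed in mm/s. With max_force (N) it stops when the force on the tool has changed by that much, and returns True; else False.
- arm.goto_joints(angles): joint-space move.
- arm.set_gripper(opening): opening from 0.0 (shut) to 1.0 (fully open); the grip force is fixed at half the most; returns when the fingers have stopped.
- arm.hold(seconds).
- arm.solve_ik(position, orientation): joint angles nearest the present ones, or None.
- status.get_state(): the state.
- cams.capture(name): name is "scene" or "side" or "wrist"; returns a dict with "img" (400x640x3 uint8, red, green, blue), "range_z" (400x640 float32, mm along the optical axis (not along the pixel's ray), 0 where there is no reading), "fov_y" (degrees; the focal length in pixels is half the picture's height over the tangent of half this angle, whatever the lens; pixels are square), "cx", "cy" (the principal point, pixels), "k1" (the pictures are not rectified: a ray, as slopes to the right and down, at radius r is drawn at 1 + k1 r^2 times it, then the intrinsics apply), "position" and "orientation" of the camera in the world; the wrist camera has in their place "tool_from_camera" (4x4, takes a point from camera to tool coordinates, whose origin is the TCP and whose axes are the flange's). Camera axes: x right, y up, looking along -z (the intrinsics and any distortion apply to the point x, -y, -z); pixel columns grow to the right and rows downward; lengths in mm; the calibration is good to about 2 mm. A picture is of the moment at which its call begins: read the wrist's pose just before it.
A pose or a line that the arm cannot do raises arm.Unreachable and nothing moves.
- arm.job_done(): hands the job in; it is judged then, once.
Trained networks look in the newest picture that a camera, given by its name, has taken for a name from the list of things; names that differ only in an ending like _2 or _b are one class to them, and where a whole thing is asked for, a point or a joint stands for the part that bears it (a point fixed in the world has none). Each returns a list of dicts, best first, with "p" (0 to 1); they miss things now and then, are a little off and sometimes report something else, mostly with a low value. They report only what shows in the picture. A call takes as long as a camera call. They do not tell look-alikes from the thing itself.
- finder.spot_in(camera, thing): "location" ([column, row] in pixels, amid what is visible of it).
- finder.cut_out(camera, thing): "mask" (400x640 bool, what is visible of it) and "location" ([column, row] in pixels, amid what is visible of it).
The state is a dict: "time_s": time; "q": joint angles; "qvel": joint speeds; "effort": joint torques, N m; "eef_pos": TCP position; "orientation": TCP orientation; "force": force on the tool from outside, world axes, zero at the start; "ft_torque": the same for the moment, N m; "opening": opening from 0.0 (shut) to 1.0 (fully open); "finger_force": force on a finger pad.
Only numpy, scipy, OpenCV 4.12 (cv2) and the standard library are available. Lean on these libraries where they do the work, as an engineer would, in place of code of your own. Each camera call takes 0.05 s, during which the arm holds its last target. There are 200 camera calls.

## Task

One of the curing box's two open trays holds the little doll head with two ears, the other a doll leg. With your fingertips, push the tray that holds the head fully home, gently enough that the head stays standing, then press down the start button above that same tray and let it come up again. Leave the other tray open where it is, do not press the other button, do not touch, pick up or carry the head or the leg, and leave everything else on the bench undisturbed.

Things in the scene. Friction and masses are not known exactly. Their poses are not given: they have to be found in the camera images.
- curing_box: white and grey two-bay curing box fixed to the bench, 200 deep (x) x 270 wide (y) x 90 mm high. Origin at the centre of its underside, on the bench; its x points from its front (robot side) to its back, y to the left as seen from the robot, z up. Front face at x = -100 mm; its bays are centred at y = +65 mm (left) and -65 mm (right). A jar stands on its roof near the back
- tray_left (a joint): opening of the left (+y) tray, m: 0 is fully home, grows as the tray comes out towards the robot (-x of the box); starts between 0.07 and 0.10, most 0.115. Slides with about 2 N of friction, stays where it is left, and has a hard stop at 0. Aluminium tray floor 22 mm above the bench, 90 wide, 140 mm long, rims 14 mm high
- tray_right (a joint): the same for the right (-y) tray
- tray_left_front (a point): centre of the outer (robot-side) face of the left tray's upright front panel. The panel is 112 wide x 54 high x 12 mm thick, from 16 to 70 mm above the bench, plain grey, no handle; this point is 43 mm above the bench. With the tray home the point is at x = -112 mm, y = +65 mm of the box (panel flat against the box). Axes as the box's
- tray_right_front (a point): the same for the right tray (y = -65 mm of the box)
- start_left (a joint): travel of the left bay's start button, m: 0 is up, 0.006 fully down (4 N, springs back when released). It counts as pressed beyond 0.004
- start_right (a joint): the same for the right bay's start button
- start_left_top (a point): centre of the top of the left start button, a round black cap 30 mm across in a low grey housing on the box's roof, 35 mm in front of the box's centre, above the left bay; pressed straight down
- start_right_top (a point): the same for the right start button
- doll_head: loose skin-coloured resin doll head, 40 mm across, about 50 mm high, with two round ears on top, standing on its neck (28 mm across) on the floor of one of the trays, about 37 mm in front of the box's front face. Origin at the centre of its underside, z up through the head
- doll_leg: loose skin-coloured resin doll lower leg, 56 mm long, 13 thick, 12 mm high, its foot reaching 21 mm sideways from its centre line at one end (an L from above), lying across the floor of the other tray. Origin at the centre of its underside
- doll_torso: loose small resin torso standing on the bench in front of the box, between the trays' lines, 26 mm across, 45 mm high. Bystander. Origin at the centre of its underside
- spray_bottle: loose clear spray bottle, 44 mm across, 130 mm high, beside the box on the left. Bystander. Origin at the centre of its underside
- parts_dish: loose white open dish 90 x 70 x 25 mm, beside the box on the right. Bystander. Origin at the centre of its underside
- jar: loose closed jar, 38 mm across, 40 mm high, on the box's roof. Bystander. Origin at the centre of its underside
- pump_bottle: loose clear pump bottle, 60 mm across, 180 mm high, at the right of the bench. Bystander. Origin at the centre of its underside
- tool_cradle: cradle 90 x 110 mm with a cordless rotary tool lying in it along its y, about 170 mm long, 63 mm high in all, at the left of the bench. Bystander. Origin at the centre of its underside
- file: yellow-handled screwdriver-like hand pick, 170 mm long, lying at the right of the bench. Bystander. Origin at its underside
Not all that is in view belongs to the job. Leave any black or red look-alike of the doll_head alone.

How it is judged (in metres and radians):
On the way, in this order (a step that is already met when the one before it is completed fails the run):
1. the tray that holds the head is pushed fully home (((y of doll_head in the frame of curing_box above 0 m and value of joint tray_left below 0.005 m) or (y of doll_head in the frame of curing_box below 0 m and value of joint tray_right below 0.005 m))), for 0.2 s.
2. the start button above that tray is pressed down (((y of doll_head in the frame of curing_box above 0 m and value of joint tray_left below 0.005 m and value of joint start_left above 0.004 m) or (y of doll_head in the frame of curing_box below 0 m and value of joint tray_right below 0.005 m and value of joint start_right above 0.004 m))), for 0.05 s.
At the end, for the whole second after the job is handed in: The tray with the head is home (within 5 mm) with the head standing in it (within 0.3 rad of upright) and at rest, its start button has been pressed more than 4 mm and is up again (within 2 mm), and the other tray is within 12 mm of where it started (((y of doll_head in the frame of curing_box above 0 m and value of joint tray_left below 0.005 m and value of joint start_left below 0.002 m and distance of tray_right_front from where it was at the start of the episode below 0.012 m) or (y of doll_head in the frame of curing_box below 0 m and value of joint tray_right below 0.005 m and value of joint start_right below 0.002 m and distance of tray_left_front from where it was at the start of the episode below 0.012 m)) and x of doll_head in the frame of curing_box between -0.1 and 0.03 m and height (world z) of doll_head between 0.017 and 0.03 m and angle between doll_head's own z axis and vertical below 0.3 rad and linear speed of doll_head below 0.02 m/s); the robot touches nothing.
It fails at once if a start button is pressed while its own tray is still open (more than 12 mm) ((value of joint start_left above 0.003 m and value of joint tray_left above 0.012 m) or (value of joint start_right above 0.003 m and value of joint tray_right above 0.012 m)).
It fails at once if the tray that holds the leg is moved more than 12 mm ((y of doll_head in the frame of curing_box above 0 m and distance of tray_right_front from where it was at the start of the episode above 0.012 m) or (y of doll_head in the frame of curing_box below 0 m and distance of tray_left_front from where it was at the start of the episode above 0.012 m)).
It fails at once if the head tips over (beyond 0.5 rad) or is lifted (angle between doll_head's own z axis and vertical above 0.5 rad or height (world z) of doll_head above 0.04 m).
It fails at once if the robot touches the head or the leg (contact force between any of the arm, the fingers and doll_head above 0.5 N or contact force between any of the arm, the fingers and doll_leg above 0.5 N).
It fails at once if the leg or anything else loose on the bench is moved more than 20 mm, or the torso, a bottle or the jar is tipped (distance of any of doll_leg, doll_torso, spray_bottle, pump_bottle, jar, tool_cradle, file, parts_dish from where it was at the start of the episode above 0.02 m or angle between any of doll_torso, spray_bottle, pump_bottle, jar's own z axis and vertical above 0.4 rad).
It also fails if it takes over 42 s, if anything falls off the work surface, if the arm or the gripper's body presses on something with over 40 N, if the wrist force passes 120 N, or if a joint passes its speed limit or range.

## Working session

There is one attempt and no reset: what is moved stays moved. The work goes in short steps, each a Python script; the robot and the scene stay as the last script left them, time stands still between calls to the robot, and variables do not carry over. Pictures are saved under pics/ and viewed, at most 10 in all, crops included, and the job is handed in when it is done.

```bash
mkdir -p pics
cat > h.py <<'E'
import numpy as np, cv2
from plant import arm,status,cams,finder
def cloud(c, T=None):
    h,w=c["range_z"].shape; f=h/2/np.tan(np.radians(c["fov_y"])/2)
    K=np.array([[f,0,c["cx"]],[0,f,c["cy"]],[0,0,1.]])
    u,v=np.meshgrid(np.arange(w),np.arange(h))
    p=np.stack([u,v],-1).reshape(-1,1,2).astype(float)
    s=cv2.undistortPoints(p,K,np.array([c["k1"],0,0,0,0.])).reshape(h,w,2)
    z=c["range_z"]; P=np.stack([s[...,0]*z,-s[...,1]*z,-z],-1).astype(float)
    W=P@np.array(c["orientation"]).T+np.array(c["position"])
    W[z<=0]=np.nan
    return W
E
python3 - <<'E'
from h import *
for n in("scene","side"):
    c=cams.capture(n); cv2.imwrite(f"pics/{n}0.png",c["img"][...,::-1]); W=cloud(c); np.save(n+"W.npy",W)
    print(n,c["position"])
    for t in("curing_box","tray_left_front","tray_right_front","start_left_top","start_right_top","doll_head","doll_leg","doll_torso","jar"):
        for d in finder.cut_out(n,t)[:3]:
            m=d["mask"]; q=W[m]; q=q[~np.isnan(q[:,0])]
            if len(q): print(t,round(d["p"],2),np.round(d["location"]),np.round(np.median(q,0)),np.round(np.percentile(q,3,0)),np.round(np.percentile(q,97,0)),m.sum())
E
```

```text
scene [1297.72081038 -633.43436042  817.78394542]
curing_box 0.74 [339. 214.] [658.  11. 111.] [645.   1. 104.] [668.  25. 116.] 76
curing_box 0.62 [321. 241.] [705. -88.  88.] [ 502. -185.    9.] [796.  74. 102.] 9037
tray_left_front 0.69 [300. 204.] [503.  -2.  46.] [494. -46.  20.] [526.  59.  71.] 532
tray_right_front 0.76 [267. 228.] [ 512. -131.   40.] [ 503. -177.    4.] [559. -74.  73.] 756
start_left_top 0.42 [339. 212.] [657.  11. 110.] [642.   1. 103.] [668.  26. 116.] 84
start_right_top 0.5 [305. 232.] [ 664. -117.  112.] [ 648. -128.  102.] [ 674. -103.  115.] 101
start_right_top 0.37 [270. 225.] [ 512. -125.   40.] [ 505. -176.   20.] [543. -72.  71.] 697
start_right_top 0.23 [164. 313.] [ 659. -499.  104.] [ 609. -524.    2.] [ 670. -469.  178.] 1854
doll_head 0.64 [378. 210.] [682. 162.  39.] [662. 150.  21.] [692. 180.  49.] 120
doll_head 0.57 [326. 193.] [496. 109.  34.] [473.  97.   3.] [509. 127.  48.] 153
doll_head 0.51 [290. 189.] [398.  54.  31.] [352.  41.  -0.] [409. 104.  49.] 169
doll_leg 0.34 [304. 234.] [ 664. -117.  112.] [ 651. -128.  104.] [ 674. -104.
[... 699 characters left out ...]
  110.] [ 643. -149.   97.] [ 671. -100.  114.] 52
doll_head 0.73 [341. 249.] [483. 126.  35.] [467. 111.   5.] [500. 137.  48.] 201
doll_head 0.72 [330. 223.] [542.  29.  53.] [528.   9.  23.] [560.  37.  70.] 176
doll_head 0.55 [377. 244.] [385.  73.  33.] [369.  52.   3.] [399.  79.  48.] 181
doll_leg 0.51 [337. 187.] [ 586. -293.   12.] [ 553. -315.    2.] [ 624. -237.   28.] 275
doll_leg 0.4 [270. 188.] [739. -23. 117.] [727. -47.  93.] [758. -15. 131.] 168
doll_torso 0.63 [267. 188.] [738. -23. 114.] [727. -47.  90.] [758. -14. 131.] 178
jar 0.61 [269. 187.] [738. -22. 119.] [727. -41.  96.] [753. -14. 131.] 135
jar 0.41 [370. 224.] [417. -47.  22.] [408. -53.   5.] [426. -42.  42.] 75
```

Run:
```python
from h import *
a=cv2.imread("pics/side0.png")[130:300,210:440]; cv2.imwrite("pics/sidec.png",cv2.resize(a,None,fx=3.4,fy=3.4,interpolation=2))
a=cv2.imread("pics/scene0.png")[150:310,220:440]; cv2.imwrite("pics/scenec.png",cv2.resize(a,None,fx=3.5,fy=3.5,interpolation=2))
# box yaw and geometry from roof points
W=np.concatenate([np.load("sceneW.npy").reshape(-1,3),np.load("sideW.npy").reshape(-1,3)])
W=W[~np.isnan(W[:,0])]
r=W[(abs(W[:,2]-90)<4)&(W[:,0]>550)&(W[:,0]<850)&(abs(W[:,1]+50)<170)]
print(len(r),cv2.minAreaRect(r[:,:2].astype(np.float32)),np.median(r,0))
n=np.load("sideW.npy"); s=np.load("sceneW.npy")
for nm,A in(("side",n),("scene",s)):
  A=A.reshape(-1,3)
  for nm2,y0,y1 in(("L",-45,65),("R",-180,-70)):
    q=A[(A[:,2]>25)&(A[:,2]<67)&(A[:,0]>470)&(A[:,0]<515)&(A[:,1]>y0)&(A[:,1]<y1)]
    t=A[(A[:,2]>67)&(A[:,2]<74)&(A[:,0]>470)&(A[:,0]<530)&(A[:,1]>y0-20)&(A[:,1]<y1+20)]
    print(nm,nm2,len(q),np.round(np.percentile(q,[5,50,95],axis=0)) if len(q) else "", cv2.minAreaRect(t[:,:2].astype(np.float32)) if len(t)>3 else "")
```

```text
6847 ((690.423583984375, -48.10882568359375), (205.9701385498047, 273.37957763671875), 2.4728775024414062) [698.76343542 -53.72041611  90.21983381]
side L 141 [[486. -32.  27.]
 [489.  46.  44.]
 [511.  64.  65.]] ((493.5518798828125, 11.563407897949219), (11.623783111572266, 108.93866729736328), 2.734283208847046)
side R 62 [[ 495. -163.   27.]
 [ 497. -120.   46.]
 [ 499.  -72.   65.]] ((502.4029541015625, -120.8120346069336), (11.298344612121582, 110.4505615234375), 2.294492244720459)
scene L 296 [[499. -39.  28.]
 [502.   5.  47.]
 [506.  57.  66.]] ((499.0382385253906, 7.546085357666016), (14.54565143585205, 111.5987777709961), 0.2628416121006012)
scene R 348 [[ 508. -176.   28.]
 [ 511. -127.   47.]
 [ 514.  -78.   65.]] ((506.42669677734375, -121.33997344970703), (15.49729061126709, 112.3975830078125), 3.257035255432129)
```

View pics/sidec.png

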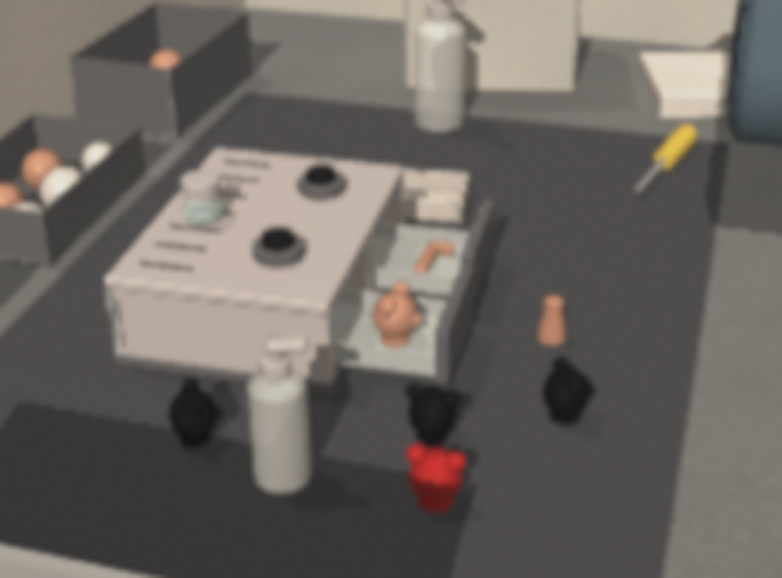

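View pics/scenec.png

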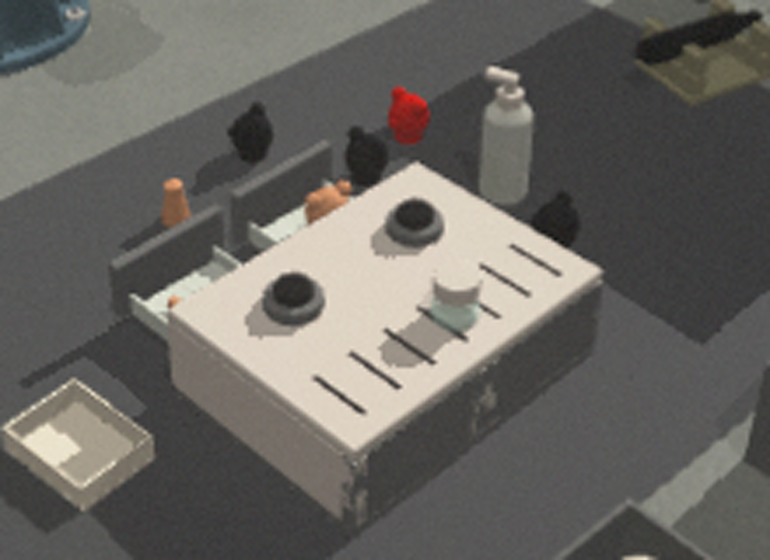

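```bash
cat >> h.py <<'E'
th=np.radians(2.5); ex=np.array([np.cos(th),np.sin(th),0]); ey=np.array([-ex[1],ex[0],0]); C=np.array([690,-48,0.])
def box(x,y,z): return C+x*ex+y*ey+np.array([0,0,z])
def Rt(s): return np.column_stack([s*ex,-s*ey,[0,0,-1.]])
E
python3 - <<'E'
from h import *
c=cams.capture("wrist"); T=np.array(c["tool_from_camera"]); print(np.round(T,2))
s=-1 if T[0,3]>0 else 1   # camera side towards robot
print("t",status.get_state()["time_s"],s)
for k in(1,-1): print(k,arm.solve_ik(box(-245,65,170),Rt(k)))
arm.set_gripper(0.0)
p=box(-245,65,170)
q=arm.solve_ik(p,Rt(s)); s=s if q is not None else -s
arm.goto(p,Rt(s))
arm.move_linear(box(-245,65,66),vel=80)
st=status.get_state(); print(s,st["time_s"],st["eef_pos"],st["force"],st["opening"])
c=cams.capture("side"); cv2.imwrite("pics/s1.png",cv2.resize(c["img"][110:300,230:460,::-1],None,fx=3,fy=3,interpolation=2))
E
```

```text
[[  -0.      0.96    0.28   70.76]
 [   1.      0.     -0.     -0.52]
 [  -0.      0.28   -0.96 -133.58]
 [   0.      0.      0.      1.  ]]
t 1.05 -1
1 [-1.46316389e+01 -1.43688273e+00  1.14992291e+02 -2.54444375e-14
  6.64445922e+01  7.28683611e+01]
-1 [-1.46316389e+01 -1.43688273e+00  1.14992291e+02 -2.54444375e-14
  6.64445922e+01 -1.07131639e+02]
-1 6.1 [442.84411415   6.14121581  66.47997848] [ 0.10881039 -0.71176718  0.73650899] 0.005382096583441022
```

View pics/s1.png

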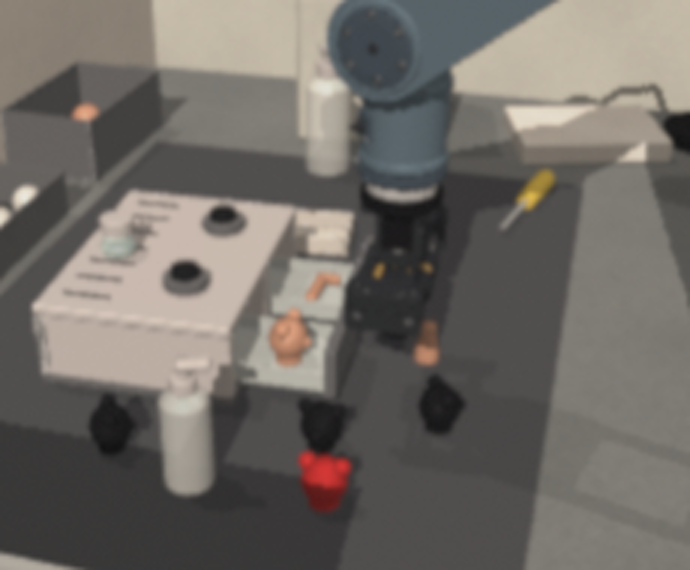

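The picture shows the closed gripper just in front of the left tray's panel (fingertips near (385,325)). The torso (428,345), the black heads and the bottle haven't moved, and the head stands in the left tray (290,335). Next I push.

Run:
```python
from h import *
def rep(n):
    st=status.get_state(); print(n,round(st["time_s"],2),np.round((st["eef_pos"]-C)@np.column_stack([ex,ey,[0,0,1]]),1),np.round(st["force"],1))
hit=arm.move_linear(box(-130,65,66),vel=28,max_force=15); rep(hit)
if not hit:
    hit=arm.move_linear(box(-105,65,66),vel=12,max_force=12); rep(hit)
arm.hold(0.3); rep("hold")
c=cams.capture("side"); cv2.imwrite("pics/s2.png",cv2.resize(c["img"][110:300,230:460,::-1],None,fx=3,fy=3,interpolation=2))
```

```text
False 10.41 [-130.   65.   66.] [-1.6 -0.9 -1.2]
True 11.42 [-122.    65.1   65.5] [-0.1  0.2 -0.6]
hold 11.72 [-123.3   65.3   64.5] [-0.3  0.8  0.4]
```

View pics/s2.png

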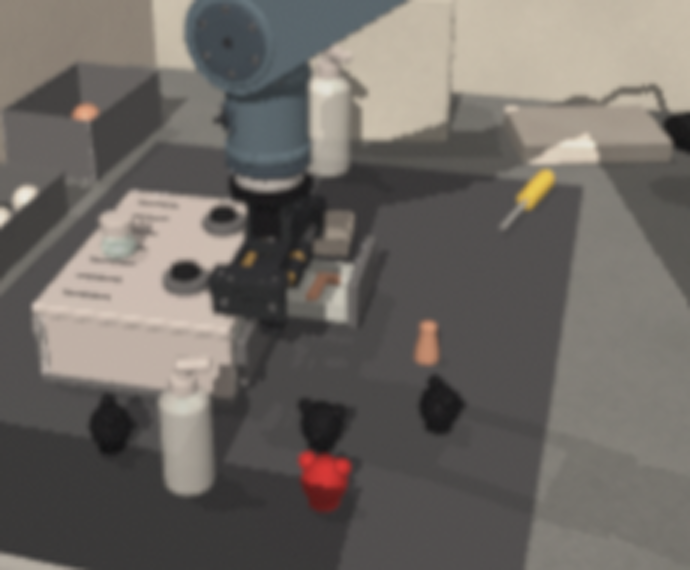

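The tray stopped hard with the TCP at box x = -122, which matches fully home. Next I back off, check that it is home, and move above the button.

Run:
```python
from h import *
B=np.column_stack([ex,ey,[0,0,1]])
arm.move_linear(box(-150,65,66),vel=60)
arm.move_linear(box(-150,65,170),vel=120)
c=cams.capture("side"); A=((cloud(c)-C)@B).reshape(-1,3)
for y0 in(15,-115):
    q=A[(A[:,2]>25)&(A[:,2]<64)&(A[:,0]<-95)&(A[:,0]>-220)&(A[:,1]>y0)&(A[:,1]<y0+100)]
    t=A[(A[:,2]>66)&(A[:,2]<74)&(A[:,0]<-95)&(A[:,0]>-220)&(A[:,1]>y0)&(A[:,1]<y0+100)]
    print(len(q),np.round(np.percentile(q[:,0],[5,50]),1),np.round(np.percentile(t[:,0],[5,50,95]),1))
for n in("side","scene"):
    if n=="scene": c=cams.capture(n); A=((cloud(c)-C)@B).reshape(-1,3)
    q=A[(A[:,2]>108)&(A[:,2]<120)&(abs(A[:,0]+35)<25)&(abs(A[:,1]-65)<25)]
    print(n,len(q),np.round(np.percentile(q,[3,50,97],axis=0),1))
cv2.imwrite("pics/s3.png",c["img"][...,::-1])
print(status.get_state()["time_s"])
```

```text
108 [-113.7 -112.9] [-112.7 -108.8 -102.8]
274 [-196.2 -147.2] [-195.9 -191.  -185.3]
side 48 [[-49.2  53.6 108.3]
 [-37.4  68.3 111.9]
 [-25.5  78.3 113.6]]
scene 61 [[-44.2  50.6 109. ]
 [-31.7  62.8 111.8]
 [-19.4  75.9 114.1]]
13.475
```

Tray home: its face is at x = -113. The button's centre is (-35, 65) as expected, with its top at about z = 112. Next I press it.

Run:
```python
from h import *
def rep(n):
    st=status.get_state(); print(n,round(st["time_s"],2),np.round(st["eef_pos"],1),np.round(st["force"],1))
arm.move_linear(box(-35,65,170),vel=100)
arm.move_linear(box(-35,65,136),vel=60)
hit=arm.move_linear(box(-35,65,114),vel=15,max_force=12); rep(hit)
arm.hold(0.3); rep("held")
for z in (119,):
    pass
arm.move_linear(box(-35,65,190),vel=80); rep("up")
```

```text
True 16.52 [652.3  15.4 120.5] [-2.7  0.1  6.8]
held 16.82 [652.2  15.4 120.4] [-1.3  0.5  5.4]
up 17.86 [651.8  15.4 189.3] [-0.8  1.1 -0.2]
```

Run:
```python
from h import *
arm.move_linear(box(-35,65,132),vel=80)
f0=status.get_state()["force"][2]
for z in (129,127.5,126,125,124,123,122,121,120,119.5,119):
    arm.move_linear(box(-35,65,z),vel=15); arm.hold(0.1)
    st=status.get_state(); f=st["force"][2]-f0; print(z,round(st["eef_pos"][2],1),round(f,1))
    if f>10: break
arm.hold(0.1)
arm.move_linear(box(-35,65,190),vel=80)
arm.move_linear(box(-200,65,190),vel=120); print(status.get_state()["time_s"])
c=cams.capture("side"); cv2.imwrite("pics/s4.png",cv2.resize(c["img"][110:300,230:460,::-1],None,fx=3,fy=3,interpolation=2))
```

```text
129 129.1 -0.3
127.5 127.4 0.4
126 126.2 2.2
125 125.2 1.8
124 124.1 2.6
123 123.1 2.4
122 122.1 3.3
121 121.1 3.5
120 120.5 6.3
119.5 120.4 8.9
119 120.3 10.9
25.3417
```

View pics/s4.png

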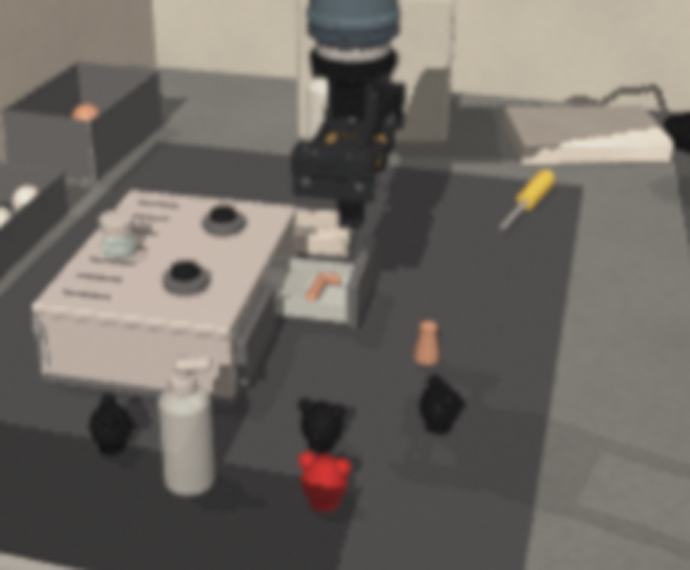

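The picture shows the left tray flush with the box (260,320) and the button up (187,270). The right tray with the leg is still open (320,290), and everything else is in place. Contact began at about z = 126.5 and the hard stop came at 120.5, so the button travelled its full 6 mm.

```bash
python3 -c "
from plant import arm
print(arm.job_done())"
```

```text
the job is handed in; nothing more can be done
None
```

I pushed the left tray (the one with the head) fully home, pressed its start button the full 6 mm twice (the second press to confirm its travel) and let it come up, left the other tray open, and handed the job in at about 25 s; the head is now out of view, so I couldn't check that it is still standing.

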